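# Test the friction hinge of a tool case, then press its lid home

### The job

Test the friction hinge of the small aluminium tool case: lift the lid by its red handle to about 45 degrees, let go completely and leave it standing by itself for two seconds. Then close the lid again and press it down on the rubber stop inside the front edge, with a push of about 12 N, so that it stays seated when you let go; more than 20 N would crush the stop. Leave the things around the case where they are.

Things in the scene. Friction and masses are not known exactly. Their poses are not given: they have to be found in the camera images.
- case: Open aluminium tool case, fixed to the desk: 150 (x, depth) x 180 (y, width) x 58 (z) mm, black corner guards. Origin under its centre on the desk; x points from the front (the robot's side) to the hinged back, z up.
- hinge_mid (a point): Middle of the lid's hinge axis: 77 mm behind the case's origin along its x, 59 mm above the desk. The axis runs along the case's y. Its axes are those of the case.
- lid (a joint): Opening angle of the lid, rad: 0 = parallel to the rim, grows as the front rises, up to 1.75. The friction hinge holds the lid at any angle; at the handle 4 to 6 N along its arc raises it and 1 to 3 N pushes it down (about twice that if pulled or pushed straight up or down at 45 degrees). It starts ajar, 0.19 to 0.32.
- lid_shell: The lid: grey plate 152 x 180 x 10 mm with a red handle. Origin on the hinge axis (at hinge_mid); at lid = 0 its axes are those of the case, the plate reaches from x = -153 to -1 mm and its underside is at z = 0. Seen from the hinge at angle a, a lid point (-u, w) lies at case x = -u cos a + w sin a, z = u sin a + w cos a.
- bar (a point): Middle of the lid's red handle: a round bar 10 mm thick, 76 mm long along the case's y, on two posts 84 mm apart. It lies at (-132, 0, 46) mm in the lid's frame, so its centre is 36 mm above the lid's top face. Pinch it from above with the fingers closing along the case's x; it can turn between the fingers. Or push down on it.
- seat: Black socket with brass collar inside the middle of the front wall, 60 mm ahead of the case's origin; origin at its underside, 12 mm above the desk. Carries a 16 mm rubber stop on a screw, its height varies and is not measured: the lid meets it somewhere between 0.01 and 0.13 rad. The rubber gives 1 mm per 8 N; over 5 N seats the lid, and hinge friction then keeps it there; over 20 N crushes.
- glue_bottle: White glue bottle with red cone cap, 45 mm wide, 104 mm tall, loose, standing beside the left wall of the case. Origin under its centre.
- wax_block: Orange-brown block 30 x 56 x 22 mm, loose, just in front of the case. Origin under its centre.
- brass_gauge: Small pale grey metal block with a groove, 22 x 36 x 15 mm, loose, beside the left wall of the case. Origin under its centre.

How it is judged:
By the outcome, as a careful person would: the job done as asked, in the order asked, and still so for the second after the job is handed in, with the robot touching nothing.
It also fails if it takes over 67 s, if anything falls off the work surface, if the arm or the gripper's body presses on something with over 40 N, if the wrist force passes 120 N, or if a joint passes its speed limit or range.

### The arm

A 6-joint arm with a two-finger parallel gripper is mounted at the origin on a cart in front of the work surface, level with it; the furniture and walls round the work are solid. World frame = base frame: x ahead of the robot, y to its left, z up, the work surface at z = 0. Lengths are in m, angles in rad, forces in N, time in s.
With the tool pointing down it reaches from about 0.275 to 1 m from the base axis. Payload 8.4 kg.
Tool frame: the origin (TCP) lies at the very end of the fingers, on their centre line; the grasp point (between the pads) lies 19 mm behind it; z points along the fingers, y is the line along which they close (so a half turn about z gives the same grasp; the last joint's range is limited). The gripper opens to 85 mm and grips with 20 to 120 N. Pads are 22 mm wide; open, the fingers measure 114 mm over their backs; the gripper's body (76 mm by 85 mm) begins 54 mm behind the grasp point. The pads swing forward as they close: fully open they stand 13 mm farther back than shut.
Start: joints at [1.33, 0.353, 1.633, -0, 1.155, -0.002], TCP at [0.148, 0.607, 0.196] pointing down, gripper open.
Joint ranges: [-2.63, 2.63], [-0.92, 2.1], [0.06, 2.66], [-1.3, 4.44], [0, 2.69], [-3.02, 3.02]. Speed limits (rad/s): [2.22, 2.22, 2.79, 3.14, 3.14, 3.14].

### API

Orientations are given as a rotation vector (axis times angle).
In Python, from cell import get_obs, get_image, camera_params, job_done gives the robot as it stands.
- The arm moves only by the tool step_arm, never from a script. Its argument "targets" is a list of rows, each a list of 3 entries, a list of its own where there are three numbers: the shift along the tool's x, y, z each as a share of 0.4 m, from -1 to 1, then the turn about the tool's z as a share of 90 degrees, from -1 to 1, then the opening, from 0 (shut) to 1 (fully open). In form: [[[tx, ty, tz], twist, jaw], ...]. A call has 1 to 5 rows; each row is the pose to reach, as a shift and turn from the pose commanded when the call began, along the tool's axes at that moment; what a row does not reach only later rows make up. A row lasts 1/8 s, in which the tool goes at most 62.5 mm and 10.7 degrees, less where a joint would pass 70% of its speed; a pose out of reach is approached as far as the arm can. A call with a number of a shift or a turn outside -1 to 1 is refused whole. A call with a gripper value outside its range is refused whole. The fingers move at their own pace and stop on an object; "force" is the grip in N (left out, the last holds). Time passes only in rows, so rows that repeat a pose let the fingers close. It gives the time, the measured TCP pose, the force, the opening and the grip force at its end, in the units of the state.
- get_obs(): the state, without advancing time (a new reading comes with each control period).
- get_image(name): name is "scene" or "top"; returns (picture, depth): 384x512x3 uint8, blue, green, red; 384x512 float32, m along the optical axis (not along the pixel's ray), 0 where there is no reading.
- camera_params(name): a dict with "fovy" (degrees; the focal length in pixels is half the picture's height over the tangent of half this angle, whatever the lens; pixels are square), "cx", "cy" (the principal point, pixels), "D" ([k1, k2, p1, p2, k3] as OpenCV has them; the pictures are not rectified), "R" (3x3) and "t" (3): a world point X has camera coordinates R X + t. Camera axes: x right, y down, z forward; pixel columns grow to the right and rows downward; lengths in m; the calibration is good to about 2 mm. A picture is of the moment at which its call begins. camera_params takes no time and is no camera call.
- job_done(): hands the job in; it is judged then, once.
The state is a dict: "t": time; "qpos": joint angles; "joint_vel": joint speeds; "effort": joint torques, N m; "tcp_pos": TCP position; "ee_rot": TCP orientation; "wrist_force": force on the tool from outside, world axes, zero at the start; "ft_torque": the same for the moment, N m; "width": finger opening in m; "grasp_force": force on a finger pad.
Only numpy, scipy, OpenCV 4.12 (cv2) and the standard library are available. Lean on these libraries where they do the work, as an engineer would, in place of code of your own. Each camera call takes 0.05 s, during which the arm holds its last target. There are 200 camera calls.

## Working session

There is one attempt and no reset: what is moved stays moved. The work goes in short steps, Python scripts to look and compute and a tool call to move; the robot and the scene stay as the last step left them, time stands still between calls to the robot, and variables do not carry over. Pictures are saved under pics/ and viewed, at most 10 in all, crops included, and the job is handed in when it is done.

Besides the shell and the picture viewer there is one more tool, called after ">>>" as name([rows], argument=value, ...), one row to a line, values as JSON. step_arm: Moves the arm, as the interface text tells. Shift numbers are shares of 0.4 m and turn numbers shares of 90 degrees, none past 1 either way. Its arguments: {"type":"object","properties":{"targets":{"type":"array"},"force":{"type":"number"}},"required":["targets"]}

```bash
mkdir -p pics; cat > h.py <<'E'
import numpy as np, cv2
from cell import *
def K(n):
    p=camera_params(n); f=192/np.tan(np.radians(p["fovy"])/2)
    return np.array([[f,0,p["cx"]],[0,f,p["cy"]],[0,0,1]]),np.array(p["D"],float),np.array(p["R"]),np.array(p["t"])
def world(n,uv,z):
    k,D,R,t=K(n); u=cv2.undistortPoints(np.array(uv,float).reshape(-1,1,2),k,D).reshape(-1,2)
    z=np.asarray(z,float).reshape(-1,1); return (np.c_[u*z,z]-t)@R
def cloud(n,d):
    v,u=np.mgrid[:384,:512]; return world(n,np.c_[u.ravel(),v.ravel()],d.ravel()).reshape(384,512,3)
E
python3 - <<'E'
from h import *
ims=[]
for n in("top","scene"):
    i,d=get_image(n); np.savez(n+"0.npz",i=i,d=d); cv2.imwrite(f"pics/{n}0.png",i)
    print(n,camera_params(n)["t"],(-np.array(camera_params(n)["R"]).T@np.array(camera_params(n)["t"])).round(3))
o=get_obs(); print(o)
E
```

```text
top [0.27130067 0.5665082  0.85460299] [0.444 0.289 0.919]
scene [-0.22510848 -0.38211947  1.27286679] [1.01  0.368 0.813]
{'t': 0.1, 'qpos': array([ 1.32959150e+00,  3.53601774e-01,  1.63405923e+00,  2.27777625e-05,
        1.15521574e+00, -2.41821764e-03]), 'joint_vel': array([ 1.89655526e-04, -1.45267202e-03, -2.20383965e-03,  1.15394975e-04,
       -2.15359753e-03,  3.61243760e-05]), 'effort': array([-7.69996386e-04, -6.06351686e+01, -3.42822254e+01, -5.51680557e-05,
        3.82612663e-03, -4.06004813e-05]), 'tcp_pos': array([0.14771645, 0.60680031, 0.19572273]), 'ee_rot': array([-3.74187884e-01, -3.11905011e+00,  1.99800920e-03]), 'wrist_force': array([-0.64562944, -0.2846388 , -0.14412509]), 'ft_torque': array([ 0.01345061, -0.02634071,  0.02743307]), 'grasp_force': 0.0, 'width': 0.08539371509533195}
```

View pics/top0.png

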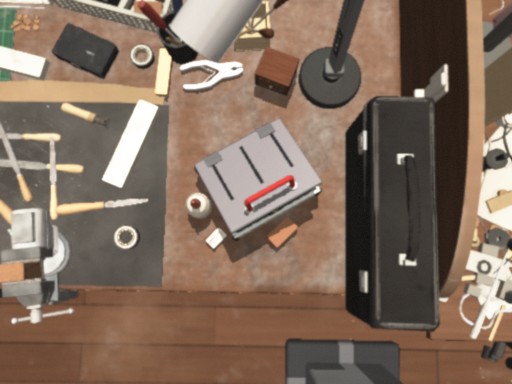

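View pics/scene0.png

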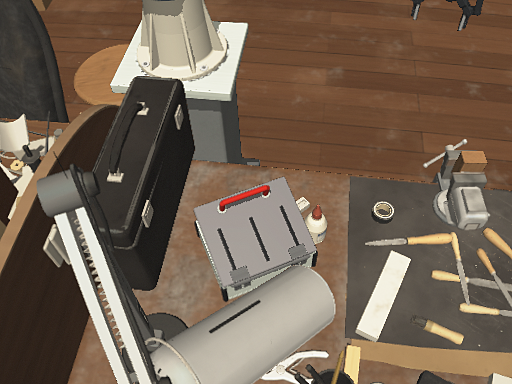

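The top view shows the case at about (258,180), turned about 25°. Its red handle runs from (247,203) to (295,181). The glue bottle is at (198,205), the gauge at (215,238) and the wax at (283,234). The lamp is beyond the hinge at (215,20), and the big black case stands to the right from x=347.

```bash
cat > m.py <<'E'
from h import *
def measure(tag=None,names=("top","scene"),src=None):
    out={}
    for n in names:
        if src: z=np.load(n+src+".npz"); i,d=z["i"],z["d"]
        else: i,d=get_image(n)
        P=cloud(n,d); h=cv2.cvtColor(i,cv2.COLOR_BGR2HSV)
        m=((h[...,0]<8)|(h[...,0]>172))&(h[...,1]>150)&(h[...,2]>110)&(d>0)
        m&=(P[...,2]>.06)&(P[...,2]<.3)&(P[...,0]>.3)&(P[...,0]<.65)&(abs(P[...,1]-.27)<.13)
        nn,l,s,c=cv2.connectedComponentsWithStats(m.astype(np.uint8)); k=1+np.argmax(s[1:,4]); m=l==k
        R=P[m]; print(n,"red",s[k],"mean",R.mean(0).round(4),"min",R.min(0).round(3),"max",R.max(0).round(3))
        pca=np.linalg.svd(R-R.mean(0),full_matrices=False)[2][0]; print(" dir",pca.round(3),"yaw",np.degrees(np.arctan2(-pca[0],pca[1])).round(2)," ext",np.ptp((R-R.mean(0))@pca).round(4))
        # lid plane
        g=(h[...,1]<45)&(h[...,2]>90)&(d>0)&(P[...,2]>.055)&(np.linalg.norm(P[...,:2]-R.mean(0)[:2],axis=-1)<.17)
        Q=P[g]; rng=np.random.default_rng(0); best=None
        for _ in range(300):
            a=Q[rng.choice(len(Q),3)]; nv=np.cross(a[1]-a[0],a[2]-a[0]); nv/=np.linalg.norm(nv)+1e-12
            if abs(nv[2])<.5: continue
            q=abs((Q-a[0])@nv)<.002
            if best is None or q.sum()>best.sum(): best=q
        G=Q[best]; c=G.mean(0); nv=np.linalg.svd(G-c,full_matrices=False)[2][2]; nv*=np.sign(nv[2])
        print(" lid n",nv.round(4),"angle",np.arccos(nv[2]).round(4),"tilt yaw",np.degrees(np.arctan2(nv[1],nv[0])).round(2),"pts",len(G))
        r=cv2.minAreaRect((G[:,:2]*1000).astype(np.float32)); print(" rect",r,"handle h",((R-c)@nv).max().round(4))
        out[n]=(R,G,nv)
    return out
E
python3 - <<'E'
from m import *
measure(src="0")
for n in("top",):
    z=np.load("top0.npz");P=cloud("top",z["d"])
    for u,v in[(198,205),(215,238),(283,234),(258,180),(225,25),(380,110),(330,90),(276,70)]: print((u,v),P[v,u].round(3))
E
```

```text
top red [245 176  48  30 245] mean [0.5487 0.2679 0.1457] min [0.523 0.228 0.135] max [0.572 0.306 0.15 ]
 dir [-0.506  0.863 -0.003] yaw 30.39  ext 0.0891
 lid n [0.2498 0.1483 0.9569] angle 0.2947 tilt yaw 30.69 pts 6010
 rect ((585.0682373046875, 288.509765625), (146.08531188964844, 179.4639434814453), 30.475479125976562) handle h 0.0438
scene red [220 185  50  25 272] mean [0.552  0.2633 0.1425] min [0.525 0.223 0.117] max [0.575 0.305 0.148]
 dir [ 0.5   -0.866 -0.035] yaw -150.01  ext 0.0934
 lid n [0.2493 0.1483 0.957 ] angle 0.2943 tilt yaw 30.75 pts 5950
 rect ((585.3798217773438, 285.52569580078125), (145.9976348876953, 180.5225372314453), 30.73968505859375) handle h 0.0442
(198, 205) [0.526 0.389 0.086]
(215, 238) [0.471 0.364 0.012]
(283, 234) [0.481 0.235 0.022]
(258, 180) [0.572 0.285 0.095]
(225, 25) [0.767 0.337 0.274]
(380, 110) [0.667 0.1   0.211]
(330, 90) [0.763 0.147 0.027]
(276, 70) [0.791 0.254 0.052]
```

The lid and handle fits agree between the two cameras. Yaw is about 30.6°, the lid angle is about 0.294, and the bar is near (0.549, 0.2655, 0.141). Moving over the bar now.

>>> step_arm([
  [[-0.7,-0.35,-0.02],0.508,0.5],
  [[-0.7,-0.35,-0.02],0.508,0.5],
  [[-0.7,-0.35,-0.02],0.508,0.5],
  [[-0.7,-0.35,-0.02],0.508,0.5],
  [[-0.7,-0.35,-0.02],0.508,0.5],
], force=40)

```text
t: 0.72
tcp_pos: [0.3875, 0.4039, 0.2043]
ee_rot: [-1.561, -2.726, 0.0]
wrist_force: [0.8, 0.7, -0.1]
width: 0.0427
grasp_force: 0.0
```

```bash
cat > g.py <<'E'
from h import *
from scipy.spatial.transform import Rotation as Ro
import sys
PSI=np.radians(30.6); H=np.array([.6461,.323,.059]); r=np.hypot(.132,.046); ph=np.arctan2(.046,.132)
def bar(a): return H+np.array([-r*np.cos(a+ph)*np.cos(PSI),-r*np.cos(a+ph)*np.sin(PSI),r*np.sin(a+ph)])
def st():
    o=get_obs(); R=Ro.from_rotvec(o["ee_rot"]).as_matrix()
    print("t",o["t"],"tcp",o["tcp_pos"].round(4),"yhead",np.degrees(np.arctan2(R[1,1],R[0,1])).round(2),"tilt",R[2].round(3),"F",o["wrist_force"].round(2),"w",o["width"].round(4),"gf",o["grasp_force"])
    return o,R
def sh(target):
    o,R=st(); print("share",(R.T@(np.array(target)-o["tcp_pos"])/.4).round(4))
E
python3 -c "
from g import *
print(bar(.2945)); sh(bar(.2945)+[0,0,.055])"
```

```text
[0.54886625 0.26549612 0.14133409]Traceback (most recent call last):
  File "<string>", line 3, in <module>
    print(bar(.2945)); sh(bar(.2945)+[0,0,.055])
                       ~~^^^^^^^^^^^^^^^^^^^^^^^
  File "g.py", line 11, in sh
    o,R=st(); print("share",(R.T@(np.array(target)-o["tcp_pos"])/.4).round(4))
        ~~^^
  File "g.py", line 8, in st
    print("t",o["t"],"tcp",o["tcp_pos"].round(4),"yhead",np.degrees(np.arctan2(R[1,1],R[0,1])).round(2),"tilt",R[2].round(3),"F",o["wrist_force"].round(2),"w",o["width"].round(4),"gf",o["grasp_force"])
                                                                                                                                                               ^^^^^^^^^^^^^^^^
AttributeError: 'float' object has no attribute 'round'
```

```bash
sed -i 's/o\["width"\].round(4)/round(o["width"],4)/' g.py; python3 -c "
from g import *
sh(bar(.2945)+[0,0,.055])"
```

```text
t 0.725 tcp [0.3875 0.4039 0.2043] yhead 30.4 tilt [-0. -0. -1.] F [ 0.85  0.65 -0.09] w 0.0427 gf 0.0
share [-0.5025  0.1729  0.0199]
```

>>> step_arm([
  [[-0.5025,0.173,0.02],0,0.5],
  [[-0.5025,0.173,0.02],0,0.5],
  [[-0.5025,0.173,0.02],0,0.5],
  [[-0.5025,0.173,0.02],0,0.5],
  [[-0.5025,0.173,0.02],0,0.5],
])

```text
t: 1.35
tcp_pos: [0.5491, 0.2661, 0.1958]
ee_rot: [-1.56, -2.726, 0.001]
wrist_force: [0.4, -0.3, 0.6]
width: 0.0426
grasp_force: 0.0
```

```bash
python3 -c "
from g import *
sh(bar(.2945)+[0,0,-.013])
i,d=get_image('scene'); cv2.imwrite('pics/s1.png',cv2.resize(i[130:310,150:370],None,fx=3,fy=3))
i,d=get_image('top'); cv2.imwrite('pics/t1.png',cv2.resize(i[110:260,170:350],None,fx=3,fy=3))"
```

```text
t 1.35 tcp [0.5491 0.2661 0.1958] yhead 30.44 tilt [-0.    -0.001 -1.   ] F [ 0.4  -0.26  0.64] w 0.0426 gf 0.0
share [-0.0009 -0.0011  0.1686]
```

View pics/s1.png

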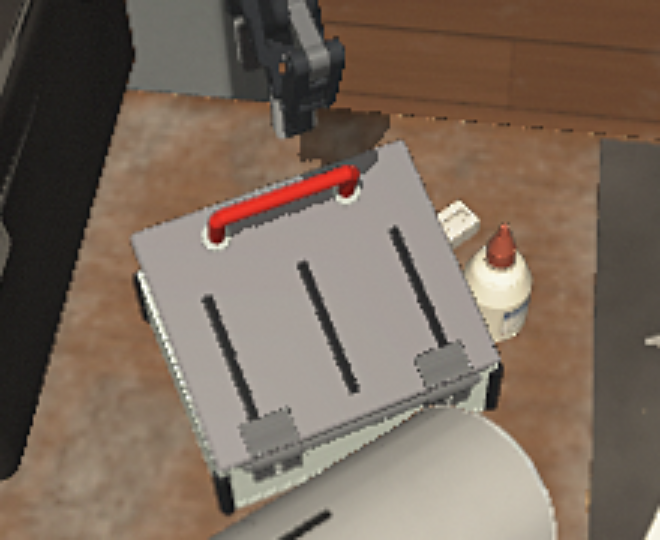

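The scene crop shows the handle at (285,200) and a fingertip near (295,130). I'll project the TCP into the images to check this.

```bash
python3 -c "
from g import *
o=get_obs()
for n,c in(('scene',(150,130)),('top',(170,110))):
    k,D,R,t=K(n)
    for p in(o['tcp_pos'],bar(.2945)):
        q=cv2.projectPoints(p.reshape(1,3),cv2.Rodrigues(R)[0],t,k,D)[0].ravel(); print(n,((q-c)*3).round(1))"
```

```text
scene [284.8 133.8]
scene [285.1 192.5]
top [297.7 227.2]
top [298.7 238.9]
```

View pics/t1.png

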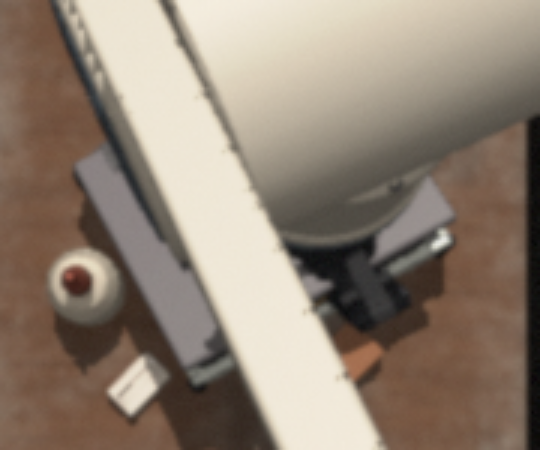

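The projected TCP (285,134) sits on the fingertips and the bar projects to (285,193), both as expected. Descending.

>>> step_arm([
  [[-0.001,-0.001,0.1],0,0.5],
  [[-0.001,-0.001,0.168],0,0.5],
  [[-0.001,-0.001,0.168],0,0.5],
])

```text
t: 1.82
tcp_pos: [0.5455, 0.2674, 0.1273]
ee_rot: [-1.553, -2.728, 0.006]
wrist_force: [0.7, 1.2, -0.4]
width: 0.0429
grasp_force: 0.0
```

>>> step_arm([
  [[0,0,0],0,0],
  [[0,0,0],0,0],
  [[0,0,0],0,0],
  [[0,0,0],0,0],
], force=50)

```text
t: 2.33
tcp_pos: [0.5482, 0.2672, 0.1297]
ee_rot: [1.556, 2.728, 0.001]
wrist_force: [0.8, -0.1, 0.4]
width: -0.0001
grasp_force: 0.0
```

```bash
python3 -c "
from g import *
o,R=st()
p=o['tcp_pos']; off=p-bar(.2945); print(off)
for a in(.3,.4,.5,.6,.7,.79,.81): print(a,(R.T@(bar(a)-bar(.2945))/.4).round(3))"
```

```text
t 2.325 tcp [0.5482 0.2672 0.1297] yhead 30.59 tilt [-0.     0.001 -1.   ] F [ 0.77 -0.1   0.41] w -0.0001 gf 0.0
[-0.00063325  0.00167864 -0.01165602]
0.3 [ 0.     0.001 -0.002]
0.4 [ 0.     0.023 -0.029]
0.5 [ 0.     0.048 -0.053]
0.6 [ 0.     0.075 -0.075]
0.7 [ 0.     0.104 -0.095]
0.79 [ 0.     0.132 -0.109]
0.81 [ 0.     0.138 -0.112]
```

The fingers closed to zero width, so they missed the bar. I'll look before going on.

```bash
python3 -c "
from g import *
i,d=get_image('scene'); np.savez('scene2.npz',i=i,d=d); cv2.imwrite('pics/s2.png',cv2.resize(i[130:310,150:370],None,fx=3,fy=3))"
```

```text
(no output)
```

View pics/s2.png

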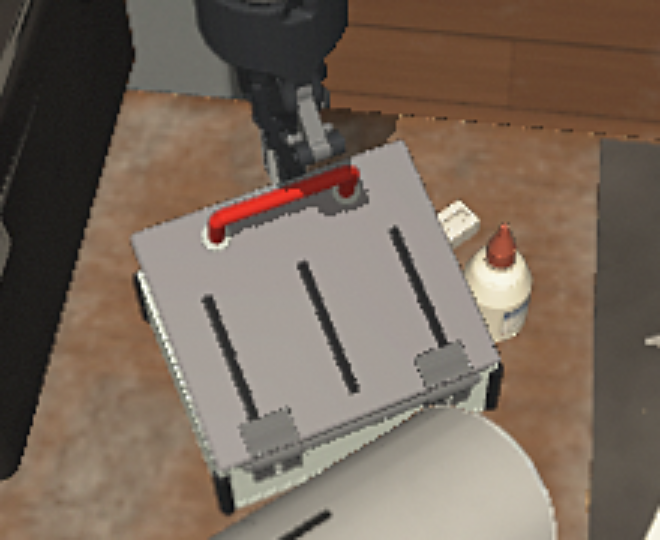

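The closed fingers are in front of the bar, on the robot's side, at about (290,170), and the bar partly hides them. I'll measure the fingers' actual position in the camera frame.

```bash
python3 -c "
from g import *
i,d=get_image('scene'); P=cloud('scene',d); z=np.load('scene0.npz'); P0=cloud('scene',z['d'])
m=(abs(d-z['d'])>.008)&(d>0)&(P[...,2]<.19)&(P[...,2]>.08)&(P[...,0]>.4)&(np.hypot(P[...,0]-.548,P[...,1]-.267)<.09)
o,R=st(); Q=P[m]
ex=np.array([np.cos(PSI),np.sin(PSI)]);ey=np.array([-ex[1],ex[0]])
L=np.c_[(Q[:,:2]-o['tcp_pos'][:2])@ex,(Q[:,:2]-o['tcp_pos'][:2])@ey,Q[:,2]]
for zz in np.arange(.1,.19,.01):
    s=L[(L[:,2]>=zz)&(L[:,2]<zz+.01)]
    if len(s): print(zz.round(2),len(s),'x',np.percentile(s[:,0],[0,50,100]).round(4),'y',np.percentile(s[:,1],[0,50,100]).round(4))
h=cv2.cvtColor(i,cv2.COLOR_BGR2HSV); r=((h[...,0]<8)|(h[...,0]>172))&(h[...,1]>150)&(h[...,2]>60)&(P[...,2]>.11)&(P[...,2]<.2)&(abs(P[...,1]-.265)<.06)
B=P[r]; print('red',len(B),((B[:,:2]-o['tcp_pos'][:2])@ex).mean(),np.percentile(((B[:,:2]-o['tcp_pos'][:2])@ex),[5,50,95]),((B[:,:2]-o['tcp_pos'][:2])@ey).mean(),np.percentile(B[:,2],[5,50,95]))
"
```

```text
t 2.425 tcp [0.5481 0.2671 0.1294] yhead 30.59 tilt [-0.  0. -1.] F [-1.18  0.97  0.87] w -0.0003 gf 0.0
0.1 7 x [-0.0328 -0.0109  0.0088] y [-0.0513  0.0577  0.0691]
0.16 7 x [-0.004   0.0052  0.0056] y [-0.0116 -0.0099 -0.0081]
0.17 47 x [-0.0081  0.0094  0.013 ] y [-0.0121 -0.0074  0.0059]
0.18 20 x [-0.0065  0.0052  0.0126] y [-0.0121 -0.0106 -0.0029]
red 306 0.0010184088488505224 [-0.00376766  0.00143823  0.00441206] -0.004048382382502473 [0.12005859 0.14269817 0.14586394]
```

```bash
python3 -c "
from g import *
z=np.load('scene2.npz');i=z['i'];d=z['d']
cv2.imwrite('pics/s3.png',cv2.resize(i[140:215,210:285],None,fx=8,fy=8,interpolation=cv2.INTER_NEAREST))
P=cloud('scene',d); o=get_obs(); ex=np.array([np.cos(PSI),np.sin(PSI)])
for v in range(176,200,2): print(v,[(tuple(((np.r_[(P[v,u,:2]-o['tcp_pos'][:2])@ex,P[v,u,2]])*1000).round().astype(int))) for u in range(238,262,3)])
k,D,R,t=K('scene')
print(cv2.projectPoints(o['tcp_pos'].reshape(1,3),cv2.Rodrigues(R)[0],t,k,D)[0].ravel())"
```

```text
176 [(np.int64(9), np.int64(211)), (np.int64(14), np.int64(216)), (np.int64(18), np.int64(218)), (np.int64(44), np.int64(252)), (np.int64(43), np.int64(248)), (np.int64(52), np.int64(258)), (np.int64(54), np.int64(258)), (np.int64(55), np.int64(257))]
178 [(np.int64(2), np.int64(196)), (np.int64(12), np.int64(208)), (np.int64(32), np.int64(232)), (np.int64(50), np.int64(255)), (np.int64(52), np.int64(255)), (np.int64(55), np.int64(257)), (np.int64(56), np.int64(256)), (np.int64(57), np.int64(255))]
180 [(np.int64(0), np.int64(188)), (np.int64(18), np.int64(211)), (np.int64(35), np.int64(231)), (np.int64(49), np.int64(249)), (np.int64(58), np.int64(258)), (np.int64(58), np.int64(257)), (np.int64(59), np.int64(256)), (np.int64(60), np.int64(254))]
182 [(np.int64(-1), np.int64(181)), (np.int64(24), np.int64(213)), (np.int64(34), np.int64(225)), (np.int64(54), np.int64(251)), (np.int64(59), np.int64(256)), (np.int64(59), np.int64(254)), (np.int64(59), np.int64(251)), (np.int64(59), np.int64(248))]
184 [(np.int64(-3), np.int64(173)), (np.int64(4), np.int64(180)), (np.int64(32), np.int64(2
[... 1260 characters left out ...]
t64(145)), (np.int64(2), np.int64(143)), (np.int64(4), np.int64(143)), (np.int64(3), np.int64(138)), (np.int64(-16), np.int64(105)), (np.int64(-12), np.int64(108))]
196 [(np.int64(0), np.int64(144)), (np.int64(3), np.int64(144)), (np.int64(3), np.int64(141)), (np.int64(4), np.int64(141)), (np.int64(-17), np.int64(105)), (np.int64(-15), np.int64(105)), (np.int64(-12), np.int64(106)), (np.int64(-11), np.int64(104))]
198 [(np.int64(3), np.int64(142)), (np.int64(5), np.int64(142)), (np.int64(-17), np.int64(106)), (np.int64(-13), np.int64(108)), (np.int64(-12), np.int64(106)), (np.int64(-11), np.int64(105)), (np.int64(-8), np.int64(106)), (np.int64(-6), np.int64(106))]
[246.28764328 197.80784455]
```

View pics/s3.png

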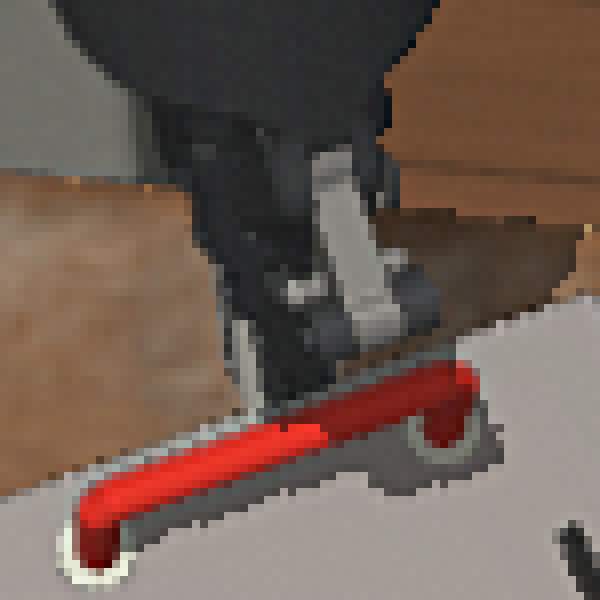

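Depth shows the lid plate between the finger ends and the bar, so the fingertips seem to end near z≈0.165, well above the reported TCP of 0.129. I'll lift and measure the tip with a clear view.

>>> step_arm([
  [[0,0,-0.1],0,0],
  [[0,0,-0.1],0,0],
  [[0,0,-0.1],0,0],
])

```text
t: 2.8
tcp_pos: [0.5479, 0.267, 0.1689]
ee_rot: [-1.557, -2.729, 0.0]
wrist_force: [-0.5, -0.6, -0.6]
width: -0.0002
grasp_force: 0.0
```

```bash
cat > tip.py <<'E'
from g import *
def tip(save=None):
    i,d=get_image('scene'); P=cloud('scene',d); z=np.load('scene0.npz'); o,R=st(); p=o['tcp_pos']
    if save: cv2.imwrite(save,cv2.resize(i[140:215,210:285],None,fx=8,fy=8,interpolation=cv2.INTER_NEAREST))
    m=(abs(d-z['d'])>.02)&(d>0)&(P[...,2]>.12)&(P[...,2]<p[2]+.08)&(np.hypot(P[...,0]-p[0],P[...,1]-p[1])<.09)
    ex=np.array([np.cos(PSI),np.sin(PSI),0]);ey=np.array([-ex[1],ex[0],0]);Q=P[m]-p
    L=np.c_[Q@ex,Q@ey,Q[:,2]]*1000
    for zz in np.arange(-20,80,8):
        s=L[(L[:,2]>=zz)&(L[:,2]<zz+8)]
        if len(s): print(zz,len(s),'x',np.percentile(s[:,0],[0,25,50,75,100]).round(0),'y',np.percentile(s[:,1],[0,50,100]).round(0))
    k,D,Rc,t=K('scene'); print('tcp px',cv2.projectPoints(p.reshape(1,3),cv2.Rodrigues(Rc)[0],t,k,D)[0].ravel().round(1), 'lowest px',np.argwhere(m).max(0))
if __name__=='__main__': tip('pics/s4.png')
E
python3 tip.py
```

```text
t 2.85 tcp [0.5475 0.2668 0.1685] yhead 30.59 tilt [ 0.    -0.001 -1.   ] F [-0.22  0.69  0.09] w 0.0001 gf 0.0
28 3 x [4. 5. 5. 5. 6.] y [-9. -8. -7.]
36 23 x [-6.  4.  5. 10. 11.] y [-12.  -9.  11.]
44 42 x [-9.  5. 10. 12. 13.] y [-12.  -6.   6.]
52 31 x [-8.  5. 10. 13. 14.] y [-12.  -8.   6.]
60 13 x [-6. -2.  3.  5.  6.] y [-12. -12.  -9.]
68 6 x [-9. -6. -4.  5. 12.] y [-13. -13. -11.]
76 14 x [-28.  -9.   8.  12.  29.] y [-15. -13.  -7.]
tcp px [245.2 184.4] lowest px [176 251]
```

```bash
python3 -c "
from g import *
o=get_obs();p=o['tcp_pos'];k,D,R,t=K('scene');ex=np.array([np.cos(PSI),np.sin(PSI),0]);ey=np.array([-ex[1],ex[0],0])
for x in(5,8):
  for y in(-11,0,11):
    print(x,y,[cv2.projectPoints((p+ex*x/1e3+ey*y/1e3+[0,0,z/1e3]).reshape(1,3),cv2.Rodrigues(R)[0],t,k,D)[0].ravel().round(1).tolist() for z in(0,10,20,25,30,35)])
i,d=get_image('scene'); z0=np.load('scene0.npz')['d']; P=cloud('scene',d)
for u in range(234,256): c=np.where((z0[:,u]-d[:,u]>.02)&(P[:,u,2]>.12))[0]; c=c[c<190]; print(u,c.max(),end='; ')
i,d=get_image('top'); P=cloud('top',d); cv2.imwrite('pics/t4.png',cv2.resize(i[110:260,170:350],None,fx=3,fy=3))
"
```

```text
5 -11 [[240.2, 188.7], [239.9, 185.2], [239.5, 181.7], [239.4, 179.8], [239.2, 178.0], [239.0, 176.1]]
5 0 [[246.3, 186.6], [246.0, 183.1], [245.7, 179.5], [245.6, 177.7], [245.5, 175.8], [245.3, 174.0]]
5 11 [[252.3, 184.5], [252.1, 180.9], [251.9, 177.3], [251.8, 175.5], [251.7, 173.7], [251.6, 171.8]]
8 -11 [[240.9, 190.1], [240.5, 186.6], [240.2, 183.0], [240.0, 181.2], [239.9, 179.3], [239.7, 177.5]]
8 0 [[246.9, 187.9], [246.7, 184.4], [246.4, 180.8], [246.3, 179.0], [246.2, 177.2], [246.0, 175.3]]
8 11 [[253.0, 185.8], [252.8, 182.3], [252.6, 178.7], [252.5, 176.8], [252.4, 175.0], [252.3, 173.1]]
234 156; 235 164; 236 170; 237 172; 238 174; 239 176; 240 176; 241 176; 242 176; 243 175; 244 175; 245 174; 246 174; 247 177; 248 173; 249 173; 250 172; 251 171; 252 178; 253 167; 254 167; 255 166;
```

View pics/s4.png

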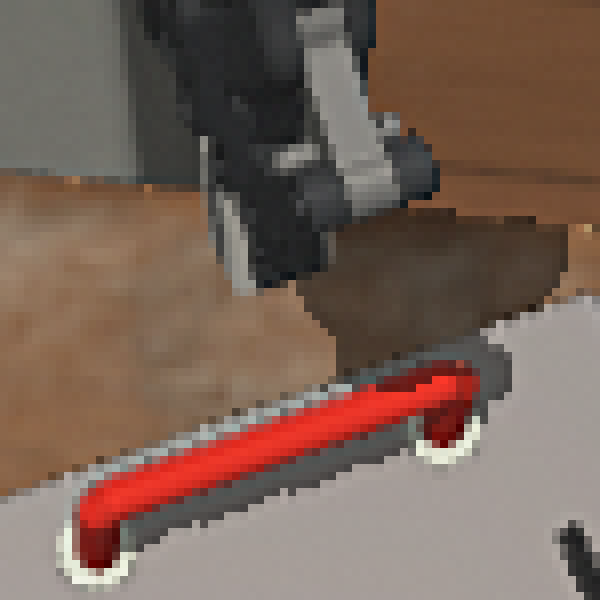

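The crop shows the shut fingertips at (270,285), well clear above the bar. The tip is about 33 mm short of the reported TCP along the tool axis, while x and y agree. I'll allow for that and descend deeper, watching the force.

>>> step_arm([
  [[0,0,0],0,0.5],
  [[0,0,0],0,0.5],
  [[0,0,0.09],0,0.5],
  [[0,0,0.14],0,0.5],
  [[0,0,0.14],0,0.5],
])

```text
t: 3.58
tcp_pos: [0.5468, 0.2665, 0.1116]
ee_rot: [-1.556, -2.727, 0.004]
wrist_force: [-0.5, -0.9, 1.0]
width: 0.0424
grasp_force: 0.0
```

>>> step_arm([
  [[0,0,0.02],0,0.5],
  [[0,0,0.04],0,0.5],
  [[0,0,0.04],0,0.5],
])

```text
t: 3.95
tcp_pos: [0.5478, 0.267, 0.0968]
ee_rot: [-1.556, -2.729, 0.001]
wrist_force: [0.4, -0.6, 0.2]
width: 0.0429
grasp_force: 0.0
```

>>> step_arm([
  [[0,0,0],0,0],
  [[0,0,0],0,0],
  [[0,0,0],0,0],
], force=50)

```text
t: 4.32
tcp_pos: [0.5485, 0.2674, 0.0975]
ee_rot: [1.556, 2.728, 0.002]
wrist_force: [2.2, 0.8, -0.1]
width: 0.0076
grasp_force: 48.7
```

```bash
python3 -c "
from m import *
from g import *
st()
measure(names=('scene',))"
```

```text
t 4.325 tcp [0.5485 0.2674 0.0975] yhead 30.6 tilt [-0.     0.001 -1.   ] F [ 2.25  0.83 -0.05] w 0.0076 gf 48.73356878757477
scene red [220 194  21  17 123] mean [0.5648 0.2406 0.1413] min [0.553 0.222 0.113] max [0.575 0.258 0.15 ]
 dir [ 0.436 -0.861 -0.262] yaw -153.17  ext 0.0463
 lid n [0.2461 0.1429 0.9587] angle 0.2885 tilt yaw 30.15 pts 5424
 rect ((585.9730834960938, 285.67706298828125), (145.58262634277344, 179.55487060546875), 30.57326889038086) handle h 0.0467
```

The bar is gripped at 48.7 N. Raising it along the arc in small steps.

>>> step_arm([
  [[0,0.01,-0.013],0,0],
  [[0,0.016,-0.021],0,0],
  [[0,0.023,-0.029],0,0],
  [[0,0.035,-0.041],0,0],
  [[0,0.048,-0.053],0,0],
])

```text
t: 5.0
tcp_pos: [0.5639, 0.2764, 0.1185]
ee_rot: [-1.556, -2.728, 0.003]
wrist_force: [-2.7, -2.6, -5.6]
width: 0.0078
grasp_force: 48.7
```

```bash
python3 -c "
from m import *
from g import *
st()
measure(names=('scene',))"
```

```text
t 5.0 tcp [0.5639 0.2764 0.1185] yhead 30.6 tilt [ 0.    -0.002 -1.   ] F [-2.74 -2.64 -5.59] w 0.0078 gf 48.67168664932251
scene red [222 195  22  13 116] mean [0.5797 0.2508 0.1625] min [0.567 0.233 0.154] max [0.588 0.267 0.167]
 dir [ 0.475 -0.874 -0.103] yaw -151.5  ext 0.0393
 lid n [0.4023 0.23   0.8861] angle 0.4819 tilt yaw 29.76 pts 5719
 rect ((592.3948364257812, 289.4732360839844), (137.7188720703125, 179.5101776123047), 30.307048797607422) handle h 0.0444
```

>>> step_arm([
  [[0,0.013,-0.011],0,0],
  [[0,0.027,-0.022],0,0],
  [[0,0.056,-0.042],0,0],
  [[0,0.085,-0.057],0,0],
  [[0,0.085,-0.057],0,0],
])

```text
t: 5.68
tcp_pos: [0.5946, 0.2945, 0.1437]
ee_rot: [1.556, 2.728, 0.002]
wrist_force: [-5.5, -3.8, 9.1]
width: 0.0078
grasp_force: 50.0
```

```bash
python3 -c "
from m import *
from g import *
st()
measure(names=('scene',))"
```

```text
t 5.675 tcp [0.5946 0.2945 0.1437] yhead 30.6 tilt [-0.     0.001 -1.   ] F [-5.47 -3.78  9.09] w 0.0078 gf 50.0275057554245
scene red [225 203  27  13 153] mean [0.6098 0.2662 0.1856] min [0.597 0.241 0.166] max [0.62  0.286 0.192]
 dir [ 0.231 -0.947 -0.224] yaw -166.27  ext 0.047
 lid n [0.6126 0.358  0.7047] angle 0.7889 tilt yaw 30.3 pts 5594
 rect ((622.0081787109375, 253.97195434570312), (131.44644165039062, 284.6617736816406), 21.405569076538086) handle h 0.0457
```

The lid is at 0.789 rad. Now releasing and lifting clear.

>>> step_arm([
  [[0,0,0],0,0.28],
  [[0,0,0],0,0.28],
  [[0,0,0],0,0.28],
])

```text
t: 6.1
tcp_pos: [0.5942, 0.2944, 0.1414]
ee_rot: [1.556, 2.729, 0.001]
wrist_force: [0.9, -0.7, 0.3]
width: 0.0243
grasp_force: 0.0
```

>>> step_arm([
  [[0,0,-0.05],0,0.28],
  [[0,0,-0.15],0,0.28],
  [[0,0,-0.15],0,0.28],
])

```text
t: 6.48
tcp_pos: [0.5962, 0.2954, 0.2062]
ee_rot: [1.555, 2.725, 0.01]
wrist_force: [0.6, 0.1, -0.8]
width: 0.024
grasp_force: 0.0
```

```bash
python3 -c "
from m import *
from g import *
st()
measure(names=('scene',))
i,d=get_image('scene'); cv2.imwrite('pics/s5.png',cv2.resize(i[110:290,150:370],None,fx=3,fy=3))"
```

```text
t 6.475 tcp [0.5962 0.2954 0.2062] yhead 30.6 tilt [-0.001  0.007 -1.   ] F [ 0.57  0.14 -0.79] w 0.024 gf 0.0
scene red [225 194  55  22 297] mean [0.5995 0.2857 0.1861] min [0.575 0.241 0.165] max [0.619 0.328 0.191]
 dir [ 0.449 -0.893 -0.041] yaw -153.3  ext 0.0887
 lid n [0.6125 0.3598 0.7038] angle 0.7901 tilt yaw 30.43 pts 6137
 rect ((605.5386352539062, 297.3077697753906), (109.00209045410156, 180.13320922851562), 30.452001571655273) handle h 0.0438
```

View pics/s5.png

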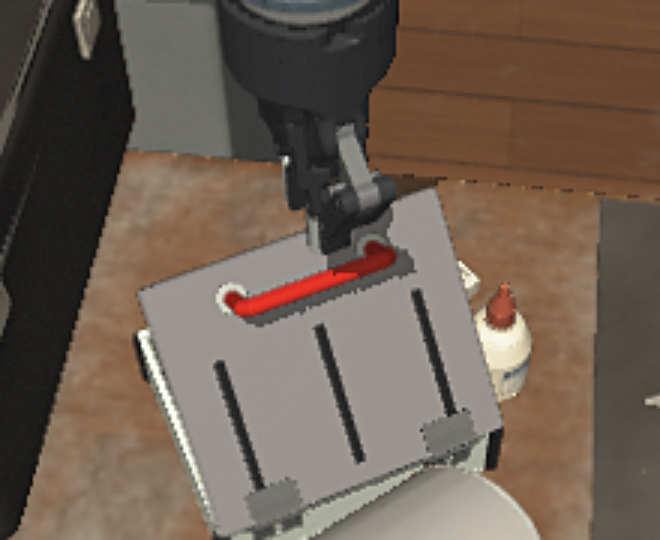

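The lid stands at 0.790 rad (45°), with the bar centred near (310,280) and the fingers clear above it. Waiting over 2 s.

>>> step_arm([
  [[0,0,0],0,0.28],
  [[0,0,0],0,0.28],
  [[0,0,0],0,0.28],
  [[0,0,0],0,0.28],
  [[0,0,0],0,0.28],
])

```text
t: 7.2
tcp_pos: [0.5938, 0.2941, 0.2011]
ee_rot: [-1.557, -2.729, 0.0]
wrist_force: [0.2, -0.1, -0.4]
width: 0.0235
grasp_force: 0.0
```

>>> step_arm([
  [[0,0,0],0,0.28],
  [[0,0,0],0,0.28],
  [[0,0,0],0,0.28],
  [[0,0,0],0,0.28],
  [[0,0,0],0,0.28],
])

```text
t: 7.82
tcp_pos: [0.5938, 0.2942, 0.2012]
ee_rot: [1.557, 2.729, 0.0]
wrist_force: [0.3, 0.3, 0.2]
width: 0.0241
grasp_force: 0.0
```

>>> step_arm([
  [[0,0,0],0,0.28],
  [[0,0,0],0,0.28],
  [[0,0,0],0,0.28],
  [[0,0,0],0,0.28],
  [[0,0,0],0,0.28],
])

```text
t: 8.45
tcp_pos: [0.5938, 0.2942, 0.2011]
ee_rot: [-1.557, -2.729, 0.0]
wrist_force: [-0.4, 0.9, 0.5]
width: 0.0238
grasp_force: 0.0
```

>>> step_arm([
  [[0,0,0],0,0.28],
  [[0,0,0],0,0.28],
  [[0,0,0],0,0.28],
  [[0,0,0],0,0.28],
  [[0,0,0],0,0.28],
])

```text
t: 9.07
tcp_pos: [0.5938, 0.2942, 0.2012]
ee_rot: [-1.557, -2.729, 0.0]
wrist_force: [-1.2, 0.1, -0.2]
width: 0.0241
grasp_force: 0.0
```

```bash
python3 -c "
from m import *
from g import *
st()
measure(names=('scene',))
R=st()[1]
for a in(.7,.6,.5,.4,.3,.2,.17): print(a,(R.T@(bar(a)-bar(.79))/.4).round(3))"
```

```text
t 9.075 tcp [0.5938 0.2942 0.2012] yhead 30.6 tilt [ 0. -0. -1.] F [-1.22  0.05 -0.16] w 0.0241 gf 0.0
scene red [225 194  55  22 298] mean [0.5996 0.2858 0.1864] min [0.574 0.241 0.167] max [0.619 0.328 0.192]
 dir [ 0.448 -0.893 -0.044] yaw -153.38  ext 0.0893
 lid n [0.6159 0.3593 0.7011] angle 0.7939 tilt yaw 30.26 pts 6027
 rect ((605.69482421875, 297.4862060546875), (107.91117858886719, 179.77857971191406), 30.276103973388672) handle h 0.0433
t 9.125 tcp [0.5938 0.2942 0.2012] yhead 30.6 tilt [ 0.  0. -1.] F [-0.31  0.3  -0.44] w 0.0241 gf 0.0
0.7 [-0.    -0.028  0.015]
0.6 [-0.    -0.057  0.034]
0.5 [-0.    -0.084  0.056]
0.4 [-0.    -0.109  0.081]
0.3 [-0.    -0.131  0.108]
0.2 [-0.    -0.15   0.137]
0.17 [-0.    -0.155  0.146]
```

Held for well over 2 s. Going down to re-grip at the same depth, then lowering the lid along the arc.

>>> step_arm([
  [[0,0,0.08],0,0.28],
  [[0,0,0.148],0,0.28],
  [[0,0,0.148],0,0.28],
])

```text
t: 9.5
tcp_pos: [0.5923, 0.2934, 0.1399]
ee_rot: [-1.555, -2.727, 0.006]
wrist_force: [-0.6, -0.7, 0.2]
width: 0.0241
grasp_force: 0.0
```

>>> step_arm([
  [[0,0,0],0,0],
  [[0,0,0],0,0],
  [[0,0,0],0,0],
])

```text
t: 9.88
tcp_pos: [0.5944, 0.2945, 0.1429]
ee_rot: [1.556, 2.728, 0.002]
wrist_force: [1.4, -0.3, -0.9]
width: 0.0079
grasp_force: 49.1
```

>>> step_arm([
  [[0,-0.014,0.007],0,0],
  [[0,-0.028,0.015],0,0],
  [[0,-0.057,0.034],0,0],
  [[0,-0.084,0.056],0,0],
  [[0,-0.097,0.068],0,0],
])

```text
t: 10.5
tcp_pos: [0.5595, 0.2738, 0.1138]
ee_rot: [-1.557, -2.729, 0.001]
wrist_force: [3.8, 1.1, 0.1]
width: 0.0076
grasp_force: 49.4
```

```bash
python3 -c "
from m import *
from g import *
st()
measure(names=('scene',))"
```

```text
t 10.5 tcp [0.5595 0.2738 0.1138] yhead 30.6 tilt [-0. -0. -1.] F [3.81 1.09 0.09] w 0.0076 gf 49.38265800476074
scene red [221 194  22  13 116] mean [0.5754 0.2482 0.1574] min [0.561 0.23  0.149] max [0.585 0.264 0.162]
 dir [ 0.485 -0.871 -0.077] yaw -150.87  ext 0.0396
 lid n [0.3632 0.2112 0.9074] angle 0.4336 tilt yaw 30.18 pts 5902
 rect ((589.9312133789062, 288.3409423828125), (138.85089111328125, 180.22154235839844), 29.991212844848633) handle h 0.0432
```

>>> step_arm([
  [[0,-0.012,0.013],0,0],
  [[0,-0.034,0.04],0,0],
  [[0,-0.044,0.055],0,0],
  [[0,-0.053,0.069],0,0],
  [[0,-0.057,0.075],0,0],
])

```text
t: 11.18
tcp_pos: [0.5409, 0.2628, 0.0844]
ee_rot: [1.556, 2.729, 0.0]
wrist_force: [4.2, 1.7, 1.3]
width: 0.0075
grasp_force: 50.2
```

>>> step_arm([
  [[0,0,0],0,0.28],
  [[0,0,0],0,0.28],
  [[0,0,0],0,0.28],
])

```text
t: 11.55
tcp_pos: [0.5402, 0.2626, 0.0846]
ee_rot: [-1.556, -2.728, 0.002]
wrist_force: [0.4, 0.2, -0.1]
width: 0.0239
grasp_force: 0.0
```

>>> step_arm([
  [[0,0,-0.05],0,0.28],
  [[0,0,-0.1],0,0.28],
  [[0,0,-0.1],0,0],
  [[0,0,-0.1],0,0],
  [[0,0,-0.1],0,0],
])

```text
t: 12.18
tcp_pos: [0.5401, 0.2625, 0.1238]
ee_rot: [-1.556, -2.728, 0.002]
wrist_force: [0.3, -0.5, -0.5]
width: 0.0001
grasp_force: 0.0
```

```bash
python3 -c "
from m import *
from tip import *
measure(names=('scene',))
tip()
for a in(.2,.18,.16,.14,.1,.05,.01): print(a,bar(a))"
```

```text
scene red [219 187  46  26 256] mean [0.547  0.2535 0.1272] min [0.521 0.219 0.095] max [0.567 0.296 0.133]
 dir [ 0.497 -0.862 -0.098] yaw -150.06  ext 0.0886
 lid n [0.152  0.0892 0.9844] angle 0.1771 tilt yaw 30.4 pts 5702
 rect ((583.8529052734375, 284.85052490234375), (151.6014404296875, 180.08433532714844), 30.4796142578125) handle h 0.0437
t 12.275 tcp [0.5404 0.2626 0.124 ] yhead 30.6 tilt [ 0.    -0.001 -1.   ] F [-0.18 -0.16  0.27] w -0.0005 gf 0.0
-4 14 x [-6. -2.  0.  2.  3.] y [-35.  29.  44.]
4 14 x [-4. -3. -2. -0.  2.] y [-39.  20.  38.]
28 4 x [3. 4. 4. 4. 5.] y [-10.  -8.  11.]
36 17 x [-5.  3.  5.  9. 11.] y [-12. -10.   4.]
44 38 x [-8.  5. 10. 12. 14.] y [-12.  -6.   6.]
52 19 x [-8. -2.  4.  5. 13.] y [-12. -11.  -3.]
60 8 x [-6. -2.  3.  4.  5.] y [-12. -12.  -9.]
68 5 x [-5. -4.  8. 11. 11.] y [-13. -12.  -9.]
76 7 x [-11.  -9.   7.   8.  13.] y [-15. -14. -11.]
tcp px [244.6 195.7] lowest px [202 267]
0.2 [0.54261299 0.26179795 0.13030741]
0.18 [0.54140622 0.26108427 0.12788871]
0.16 [0.54024133 0.26039536 0.12544246]
0.14 [0.53911878 0.25973148 0.12296963]
0.1 [0.53700249 0.25847991 0.1179482 ]
0.05 [0.53460293 0.25706081 0.11153976]
0.01 [0.53288367 0.25604405 0.10631768]
```

The lid is at 0.177 and free, and the fingers are shut above it. Approaching the bar top.

>>> step_arm([
  [[0,-0.005,0.04],0,0],
  [[0,-0.005,0.05],0,0],
  [[0,-0.005,0.05],0,0],
])

```text
t: 12.65
tcp_pos: [0.5385, 0.2615, 0.1039]
ee_rot: [-1.556, -2.728, 0.002]
wrist_force: [-0.5, -0.9, -0.2]
width: 0.0
grasp_force: 0.0
```

>>> step_arm([
  [[0,-0.001,0.005],0,0],
  [[0,-0.002,0.01],0,0],
  [[0,-0.003,0.015],0,0],
  [[0,-0.003,0.015],0,0],
])

```text
t: 13.15
tcp_pos: [0.5379, 0.2611, 0.0987]
ee_rot: [-1.557, -2.729, 0.0]
wrist_force: [0.4, -0.3, 0.3]
width: 0.0
grasp_force: 0.0
```

>>> step_arm([
  [[0,-0.001,0.004],0,0],
  [[0,-0.002,0.007],0,0],
  [[0,-0.002,0.007],0,0],
])

```text
t: 13.52
tcp_pos: [0.5372, 0.2607, 0.096]
ee_rot: [-1.556, -2.729, 0.0]
wrist_force: [-1.2, -1.3, 1.1]
width: -0.0001
grasp_force: 0.6
```

```bash
python3 -c "
from m import *
from g import *
st()
measure(names=('scene',));st()"
```

```text
t 13.525 tcp [0.5372 0.2607 0.096 ] yhead 30.6 tilt [-0. -0. -1.] F [-1.23 -1.26  1.1 ] w -0.0001 gf 0.6161956675350666
scene red [219 186  49  28 225] mean [0.5468 0.2528 0.1245] min [0.517 0.219 0.091] max [0.567 0.3   0.132]
 dir [ 0.496 -0.866 -0.068] yaw -150.21  ext 0.0932
 lid n [0.1351 0.0766 0.9879] angle 0.156 tilt yaw 29.57 pts 5484
 rect ((582.767578125, 283.89434814453125), (150.03497314453125, 179.8009796142578), 30.40863800048828) handle h 0.0454
t 13.575 tcp [0.5372 0.2607 0.0959] yhead 30.6 tilt [ 0. -0. -1.] F [-1.26 -1.08  0.74] w -0.0001 gf 0.6235453113913536
```

Light contact with about 1 N of friction as the lid goes down. Continuing in small guarded steps.

>>> step_arm([
  [[0,-0.001,0.004],0,0],
  [[0,-0.002,0.007],0,0],
  [[0,-0.002,0.007],0,0],
])

```text
t: 13.95
tcp_pos: [0.5366, 0.2603, 0.093]
ee_rot: [-1.557, -2.729, 0.0]
wrist_force: [-0.1, 0.2, 1.1]
width: -0.0001
grasp_force: 0.2
```

```bash
python3 -c "
from g import *
st()"
```

```text
t 13.95 tcp [0.5366 0.2603 0.093 ] yhead 30.6 tilt [ 0. -0. -1.] F [-0.09  0.21  1.12] w -0.0001 gf 0.2252256777137518
```

>>> step_arm([
  [[0,-0.001,0.003],0,0],
  [[0,-0.001,0.003],0,0],
])

```text
t: 14.2
tcp_pos: [0.5363, 0.2602, 0.0919]
ee_rot: [1.557, 2.729, 0.0]
wrist_force: [-0.7, -0.8, 1.7]
width: -0.0003
grasp_force: 0.5
```

>>> step_arm([
  [[0,-0.001,0.003],0,0],
  [[0,-0.001,0.003],0,0],
])

```text
t: 14.45
tcp_pos: [0.536, 0.2599, 0.0907]
ee_rot: [1.557, 2.729, 0.0]
wrist_force: [-0.2, -0.6, 1.4]
width: -0.0002
grasp_force: 0.6
```

>>> step_arm([
  [[0,-0.001,0.003],0,0],
  [[0,-0.001,0.003],0,0],
])

```text
t: 14.7
tcp_pos: [0.5356, 0.2597, 0.0895]
ee_rot: [1.557, 2.729, -0.0]
wrist_force: [-1.0, -0.5, 0.7]
width: 0.0002
grasp_force: 0.5
```

>>> step_arm([
  [[0,-0.001,0.003],0,0],
  [[0,-0.001,0.003],0,0],
])

```text
t: 14.95
tcp_pos: [0.5352, 0.2596, 0.0882]
ee_rot: [-1.557, -2.729, 0.0]
wrist_force: [0.3, -0.9, 0.8]
width: 0.0001
grasp_force: 0.5
```

>>> step_arm([
  [[0,-0.001,0.003],0,0],
  [[0,-0.001,0.003],0,0],
])

```text
t: 15.2
tcp_pos: [0.5349, 0.2593, 0.087]
ee_rot: [1.557, 2.729, -0.0]
wrist_force: [-0.6, -0.9, 1.4]
width: 0.0001
grasp_force: 0.5
```

>>> step_arm([
  [[0,-0.001,0.003],0,0],
  [[0,-0.001,0.003],0,0],
])

```text
t: 15.45
tcp_pos: [0.5345, 0.2591, 0.0858]
ee_rot: [-1.557, -2.729, 0.0]
wrist_force: [-0.8, -1.0, 0.9]
width: -0.0001
grasp_force: 0.5
```

>>> step_arm([
  [[0,-0.001,0.003],0,0],
  [[0,-0.001,0.003],0,0],
])

```text
t: 15.7
tcp_pos: [0.5342, 0.2589, 0.0847]
ee_rot: [1.557, 2.729, -0.0]
wrist_force: [-1.2, -1.0, 0.8]
width: -0.0001
grasp_force: 0.4
```

>>> step_arm([
  [[0,-0.001,0.003],0,0],
  [[0,-0.001,0.003],0,0],
])

```text
t: 15.95
tcp_pos: [0.5339, 0.2587, 0.0834]
ee_rot: [-1.557, -2.729, 0.0]
wrist_force: [-1.3, -0.8, 0.2]
width: 0.0003
grasp_force: 0.4
```

>>> step_arm([
  [[0,-0.001,0.003],0,0],
  [[0,-0.001,0.003],0,0],
])

```text
t: 16.2
tcp_pos: [0.5336, 0.2585, 0.0823]
ee_rot: [1.557, 2.729, 0.0]
wrist_force: [-1.6, 0.0, 0.8]
width: 0.0
grasp_force: 0.4
```

```bash
python3 -c "
from m import *
from g import *
st()
measure(names=('scene',));st()"
```

```text
t 16.2 tcp [0.5336 0.2585 0.0823] yhead 30.6 tilt [-0.  0. -1.] F [-1.58  0.01  0.79] w 0.0 gf 0.41299215517938137
scene red [218 197  24  19 140] mean [0.5518 0.2316 0.1095] min [0.538 0.216 0.081] max [0.561 0.256 0.117]
 dir [ 0.456 -0.771 -0.444] yaw -149.4  ext 0.0514
 lid n [0.0482 0.0273 0.9985] angle 0.0555 tilt yaw 29.53 pts 5244
 rect ((582.5523681640625, 283.88409423828125), (154.87429809570312, 180.01844787597656), 30.38565444946289) handle h 0.0435
t 16.25 tcp [0.5336 0.2586 0.0823] yhead 30.6 tilt [-0.  0. -1.] F [ 0.55 -1.06  0.4 ] w 0.0001 gf 0.2013155585154891
```

>>> step_arm([
  [[0,0,0.003],0,0],
  [[0,0,0.003],0,0],
])

```text
t: 16.5
tcp_pos: [0.5334, 0.2584, 0.0812]
ee_rot: [-1.557, -2.729, 0.0]
wrist_force: [-2.2, -1.0, 3.1]
width: 0.0002
grasp_force: 1.9
```

>>> step_arm([
  [[0,0,0.001],0,0],
  [[0,0,0.001],0,0],
])

```text
t: 16.75
tcp_pos: [0.5334, 0.2585, 0.0811]
ee_rot: [-1.557, -2.729, 0.0]
wrist_force: [-3.4, -1.2, 6.7]
width: -0.0
grasp_force: 3.3
```

The stop is met. Pressing to about 12 N.

>>> step_arm([
  [[0,0,0.001],0,0],
  [[0,0,0.001],0,0],
])

```text
t: 17.0
tcp_pos: [0.5333, 0.2584, 0.0808]
ee_rot: [-1.557, -2.729, 0.001]
wrist_force: [-3.1, -2.4, 8.6]
width: -0.0001
grasp_force: 4.3
```

>>> step_arm([
  [[0,0,0.001],0,0],
  [[0,0,0.001],0,0],
])

```text
t: 17.25
tcp_pos: [0.5333, 0.2584, 0.0806]
ee_rot: [-1.556, -2.729, 0.001]
wrist_force: [-4.9, -3.2, 11.3]
width: 0.0003
grasp_force: 5.3
```

>>> step_arm([
  [[0,0,0.0006],0,0],
  [[0,0,0.0006],0,0],
  [[0,0,0.0006],0,0],
  [[0,0,0.0006],0,0],
])

```text
t: 17.75
tcp_pos: [0.5333, 0.2584, 0.0804]
ee_rot: [-1.556, -2.729, 0.001]
wrist_force: [-5.6, -2.1, 11.6]
width: -0.0003
grasp_force: 6.0
```

Pressed at about 12 N. Lifting off straight up and clear.

>>> step_arm([
  [[0,0,-0.005],0,0],
  [[0,0,-0.02],0,0],
  [[0,0,-0.1],0,0],
  [[0,0,-0.2],0,0],
  [[0,0,-0.25],0,0],
])

```text
t: 18.38
tcp_pos: [0.5347, 0.2591, 0.1822]
ee_rot: [1.556, 2.727, 0.004]
wrist_force: [0.2, -0.4, 0.0]
width: 0.0001
grasp_force: 0.0
```

>>> step_arm([
  [[0,0,0],0,0],
  [[0,0,0],0,0],
  [[0,0,0],0,0],
  [[0,0,0],0,0],
])

```text
t: 18.88
tcp_pos: [0.5331, 0.2583, 0.1788]
ee_rot: [-1.556, -2.728, 0.002]
wrist_force: [-0.7, 0.2, -0.3]
width: 0.0001
grasp_force: 0.0
```

```bash
python3 -c "
from m import *
from g import *
st()
measure(names=('scene',))
i,d=get_image('scene'); cv2.imwrite('pics/s6.png',cv2.resize(i[110:290,150:370],None,fx=3,fy=3))"
```

```text
t 18.875 tcp [0.5331 0.2583 0.1788] yhead 30.6 tilt [ 0.    -0.001 -1.   ] F [-0.73  0.2  -0.29] w 0.0001 gf 0.0
scene red [218 188  48  29 322] mean [0.5369 0.2558 0.108 ] min [0.511 0.216 0.076] max [0.561 0.296 0.117]
 dir [ 0.507 -0.862  0.005] yaw -149.53  ext 0.0924
 lid n [0.0389 0.0245 0.9989] angle 0.046 tilt yaw 32.2 pts 5451
 rect ((581.7455444335938, 283.3580627441406), (152.7705078125, 180.13133239746094), 30.406404495239258) handle h 0.0444
```

View pics/s6.png

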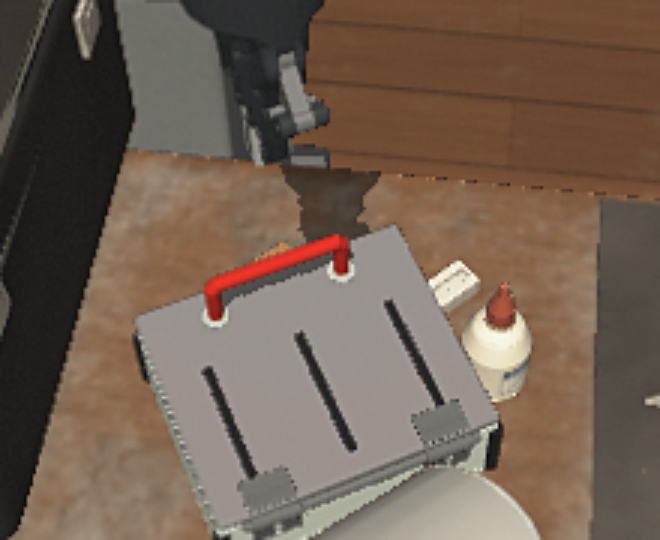

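The lid is closed and seated at 0.046 rad, the gripper is clear above the handle, and the bottle, gauge and wax haven't moved. Handing in.

```bash
python3 -c "
from cell import *
print(job_done())"
```

```text
the job is handed in; nothing more can be done
None
```

The lid was lifted to 45°, stood by itself for more than 2.5 s, then was closed and pressed onto the stop with about 12 N; it stayed seated at about 0.046 rad after release, and the job is handed in.

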